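# Change the specimen holders in the bolted test track

### The arm

A 6-joint arm with a two-finger parallel gripper is mounted at the origin on the work surface. World frame = base frame: x ahead of the robot, y to its left, z up, the work surface at z = 0. Lengths are in m, angles in degrees, forces in N, time in s.
With the tool pointing down it reaches from about 0.375 to 0.9 m from the base axis. Payload 3.1 kg.
Tool frame: the origin (TCP) lies between the finger pads; the fingertips stand 11 mm ahead of it and the grasp point (between the pads) lies 8 mm behind it; z points along the fingers, y is the line along which they close (so a half turn about z gives the same grasp; the last joint's range is limited). The gripper opens to 87 mm and grips with 3 to 60 N. Pads are 19 mm wide; open, the fingers measure 117 mm over their backs; the gripper's body (75 mm by 190 mm) begins 51 mm behind the grasp point.
Start: joints at [-73.482, 30.224, 82.088, -0, 67.689, -10.227], TCP at [0.281, -0.558, 0.234] pointing down, gripper open.
Joint ranges: [-176.69, 176.69], [-43.24, 126.21], [12.49, 139.97], [-82, 262], [0, 151.66], [-163.58, 163.58]. Speed limits (degrees/s): [159.86, 159.86, 180, 180, 180, 180].

### API

Orientations are given as a 3x3 rotation matrix whose columns are the frame's x, y, z axes.
In Python, from rig import bot, viewer, workorder, models gives the robot as it stands.
- The arm moves only by the shell command python3 -m jog 'ROWS'. ROWS is JSON, a list of rows, each a list of 7 numbers: the opening, from 0 (shut) to 1 (fully open), then the shift along the tool's x, y, z in m, then the turn, a rotation vector about the tool's x, y, z in degrees. In form: [[claw, x, y, z, ax, ay, az], ...]. A call has 1 to 20 rows; each row is the pose to reach, as a shift and turn from the pose commanded when the call began, along the tool's axes at that moment; what a row does not reach only later rows make up. A row lasts 1/8 s, in which the tool goes at most 62.5 mm and 10.7 degrees, less where a joint would pass 70% of its speed; a pose out of reach is approached as far as the arm can. A call with a gripper value outside its range is refused whole. The fingers move at their own pace and stop on an object; the grip force is fixed at half the most. Time passes only in rows, so rows that repeat a pose let the fingers close. It gives the time, the measured TCP pose, the force, the opening and the grip force at its end, in the units of the state.
- bot.read_state(): the state, without advancing time (a new reading comes with each control period).
- viewer.capture(name): name is "side" or "top" or "wrist"; returns (picture, depth): 400x640x3 uint8, blue, green, red; 400x640 float32, m along the optical axis (not along the pixel's ray), 0 where there is no reading.
- viewer.camera_info(name): a dict with "fx", "fy", "cx", "cy" (pixels), "dist_coeffs" ([k1, k2, p1, p2, k3] as OpenCV has them; the pictures are not rectified), "world_to_cam" (4x4, takes a point from world to camera coordinates). Camera axes: x right, y down, z forward; pixel columns grow to the right and rows downward; lengths in m; the calibration is good to about 2 mm. A picture is of the moment at which its call begins: read the wrist's pose just before it. camera_info takes no time and is no camera call; for the wrist camera it gives the pose at the moment of the call.
- workorder.hand_in(): hands the job in; it is judged then, once.
Trained networks look in the newest picture that a camera, given by its name, has taken for a name from the list of things; names that differ only in an ending like _2 or _b are one class to them, and where a whole thing is asked for, a point or a joint stands for the part that bears it (a point fixed in the world has none). Each returns a list of dicts, best first, with "p" (0 to 1); they miss things now and then, are a little off and sometimes report something else, mostly with a low value. They report only what shows in the picture. A call takes as long as a camera call. They do not tell look-alikes from the thing itself.
- models.outline_of(camera, thing): "mask" (400x640 bool, what is visible of it).
- models.tip_of(camera, thing): "xyz" ([x, y, z] in m, in world coordinates, good to about 4 mm: a listed point, or the origin of a listed thing).
The state is a dict: "time_s": time; "joint_positions": joint angles; "qvel": joint speeds; "tau": joint torques, N m; "position": TCP position; "tcp_rot": TCP orientation; "force": force on the tool from outside, world axes, zero at the start; "moment": the same for the moment, N m; "opening": opening from 0.0 (shut) to 1.0 (fully open); "grasp_force": force on a finger pad.
Only numpy, scipy, OpenCV 4.12 (cv2) and the standard library are available. Lean on these libraries where they do the work, as an engineer would, in place of code of your own. Each camera call takes 0.05 s, during which the arm holds its last target. There are 200 camera calls.

### The job

The specimen track on the bench is bolted shut with a used holder inside: draw the bolt fully back, slide the used holder out through the mouth and lay it flat on the black mat. Then slide every fresh holder of that same base size into the track, under its lips and past the bolt, leaving the narrower and wider look-alikes and the glass jar where they stand. Finally push the bolt fully home into its keeper, so that the fresh holders are locked in.

Things in the scene. Friction and masses are not known exactly. Their poses are not given: they have to be found in the camera images.
- track: Low aluminium specimen track fixed to the bench. Origin: at bench level, on the lane's centre line, where the bolt crosses. x runs along the lane from the open mouth inwards, y across it to the side with the bolt's knob, z up. The bench is the lane's floor. Side walls at y = +-38.5 mm (lane 77 mm wide) from x = -13 mm to the end stop at x = 212 mm; bosses beside the bolt 24 mm high.
- track_lips (a point): Point on the track's centre line at x = 112 mm, 15 mm up, the height of the lips' undersides. From x = 12 to 212 mm a lip on each wall (15 to 21 mm above the bench) overhangs the lane by 8 mm, leaving a 61 mm gap for the tabs: holders pass only by sliding along the lane. They stand in a row, each pushing those before it; there is room for three between bolt and end stop.
- track_mouth (a point): Point at bench level on the track's centre line at x = -56 mm, the outer end of the mouth: here the flared lead-ins (15 mm high, no lips) are 101 mm apart, narrowing to the lane's 77 mm at x = -13 mm. Holders enter here, tab along the lane.
- bolt (a joint): Sliding bolt, a 14 mm round steel rod 10 mm above the bench, that crosses the lane at the track's x = 0. 0 = fully home, its end through the keeper on the far wall; 0.105 m = fully drawn, lane open (the rod clears the lane above 0.1025). It slides along the track's +y as it is drawn, with about 2.5 N of friction, and stays where it is left.
- bolt_knob (a point): Centre of the top of the bolt's black upright knob, 55 mm above the bench: the knob is 30 mm along the track's x, 14 mm thick along the track's y (the sliding direction), and stands free above the 16 mm high channel. It lies at the track's y = 90 mm + bolt value.
- mat: Black rubber mat fixed to the bench, 140 by 140 mm, 2 mm thick, for the used holder. Origin: centre of its underside.
- used: Steel plate 64 mm (its x) by 72 mm (its y), 12 mm thick, with an upright tab in the middle: 36 mm along x, 14 mm thick along y, top 52 mm above the underside; a flat dark disc each side of it. Origin: centre of the underside, z up; about 300 g. A half turn about z looks the same. The used specimen holder: it starts inside the track, behind the bolt.
- fresh1: Steel plate 64 mm (its x) by 72 mm (its y), 12 mm thick, with an upright tab in the middle: 36 mm along x, 14 mm thick along y, top 52 mm above the underside; a flat dark disc each side of it. Origin: centre of the underside, z up; about 300 g. A half turn about z looks the same. A fresh specimen holder of the size that fits the track (the same as the used one). May be absent.
- fresh2: Steel plate 64 mm (its x) by 72 mm (its y), 12 mm thick, with an upright tab in the middle: 36 mm along x, 14 mm thick along y, top 52 mm above the underside; a flat dark disc each side of it. Origin: centre of the underside, z up; about 300 g. A half turn about z looks the same. A fresh specimen holder of the size that fits the track (the same as the used one). May be absent.
- fresh3: Steel plate 64 mm (its x) by 72 mm (its y), 12 mm thick, with an upright tab in the middle: 36 mm along x, 14 mm thick along y, top 52 mm above the underside; a flat dark disc each side of it. Origin: centre of the underside, z up; about 300 g. A half turn about z looks the same. A fresh specimen holder of the size that fits the track (the same as the used one). May be absent.
- narrow1: Steel plate 64 mm (its x) by 50 mm (its y), 12 mm thick, with an upright tab in the middle: 36 mm along x, 14 mm thick along y, top 52 mm above the underside; a flat dark disc each side of it. Origin: centre of the underside, z up; about 210 g. A half turn about z looks the same. Look-alike, too narrow for the track's lips; to be left alone.
- narrow2: Steel plate 64 mm (its x) by 50 mm (its y), 12 mm thick, with an upright tab in the middle: 36 mm along x, 14 mm thick along y, top 52 mm above the underside; a flat dark disc each side of it. Origin: centre of the underside, z up; about 210 g. A half turn about z looks the same. Look-alike, too narrow for the track's lips; to be left alone.
- wide1: Steel plate 64 mm (its x) by 92 mm (its y), 12 mm thick, with an upright tab in the middle: 36 mm along x, 14 mm thick along y, top 52 mm above the underside; a flat dark disc each side of it. Origin: centre of the underside, z up; about 380 g. A half turn about z looks the same. Look-alike, too wide for the track; to be left alone.
- jar: Amber glass jar, 52 mm wide, 50 mm tall, white cap. Origin under its middle. Bystander, not to be knocked about.
Not all that is in view belongs to the job. What is shaped like the fresh3 but red is not meant. Leave any green or red look-alike of the used alone.

How it is judged:
By the outcome, as a careful person would: the job done as asked, in the order asked, and still so for the second after the job is handed in, with the robot touching nothing.
Of fresh1, fresh2, fresh3 only 2 to 3 are there at a start; the rules pass over those that are not, and their reading is None.
At some moment in a run one of fresh1, fresh2, fresh3 may be knocked a few centimetres aside while the robot is not near it.
Once in a run the grip may slacken for a moment while it holds something.
It also fails if it takes over 192 s, if anything falls off the work surface, if the arm or the gripper's body presses on something with over 40 N, if the wrist force passes 120 N, or if a joint passes its speed limit or range.

## Working session

There is one attempt and no reset: what is moved stays moved. The work goes in short steps, Python scripts to look and compute and a shell command to move; the robot and the scene stay as the last step left them, time stands still between calls to the robot, and variables do not carry over. Pictures are saved under pics/ and viewed, at most 14 in all, crops included, and the job is handed in when it is done.

```bash
ls; mkdir -p pics; cat > h.py <<'E'
import numpy as np, cv2
from rig import bot, viewer, workorder, models
def snap(cam,fn):
    inf=viewer.camera_info(cam); im,d=viewer.capture(cam); cv2.imwrite('pics/'+fn,im); np.savez('pics/'+fn+'.npz',d=d,im=im,**{k:np.array(v) for k,v in inf.items()}); return im,d,inf
def cloud(d,inf):
    K=np.array([[inf['fx'],0,inf['cx']],[0,inf['fy'],inf['cy']],[0,0,1.]])
    v,u=np.mgrid[0:400,0:640]
    p=cv2.undistortPoints(np.stack([u,v],-1).reshape(-1,1,2).astype(np.float64),K,np.array(inf['dist_coeffs'],float)).reshape(400,640,2)
    P=np.dstack([p[...,0]*d,p[...,1]*d,d,np.ones_like(d)])
    W=P@np.linalg.inv(np.array(inf['world_to_cam'])).T
    W=W[...,:3]; W[d<=0]=np.nan
    return W
E
python3 - <<'E'
from h import *
for c in('top','side'):
    im,d,inf=snap(c,c+'0.png')
    W=cloud(d,inf); print(c,np.linalg.inv(inf['world_to_cam'])[:3,3].round(2), np.nanpercentile(W.reshape(-1,3),[1,50,99],axis=0).round(3).tolist())
    if c=='top':
        for t in ['track','track_lips','track_mouth','bolt_knob','mat','used','fresh1','narrow1','wide1','jar']:
            print(t,[(round(r['p'],2),np.round(r['xyz'],3).tolist()) for r in models.tip_of(c,t)])
s=bot.read_state();print(s['time_s'],np.round(s['position'],3),np.round(s['tcp_rot'],3).tolist())
E
```

```text
pics
top [ 0.43 -0.01  1.27] [[-0.073, -1.426, -0.758], [0.518, 0.001, 0.001], [1.518, 1.433, 0.83]]
track [(0.86, [0.631, -0.022, 0.002])]
track_lips [(0.84, [0.635, 0.09, 0.014]), (0.44, [0.483, 0.277, -0.005])]
track_mouth [(0.97, [0.63, -0.077, -0.006])]
bolt_knob [(0.76, [0.528, -0.018, 0.054]), (0.59, [0.442, 0.15, -0.001])]
mat [(0.75, [0.593, -0.34, -0.002]), (0.45, [0.627, -0.078, -0.005]), (0.2, [0.483, 0.276, -0.002])]
used [(0.93, [0.712, 0.295, -0.0]), (0.76, [0.304, 0.207, -0.002]), (0.63, [0.633, 0.066, 0.002])]
fresh1 [(0.89, [0.423, -0.408, -0.001]), (0.64, [0.44, -0.292, -0.004]), (0.6, [0.446, 0.149, 0.002])]
narrow1 [(0.92, [0.458, -0.177, -0.002]), (0.76, [0.482, 0.278, -0.002])]
wide1 [(0.6, [0.437, 0.387, 0.0]), (0.31, [0.443, 0.147, 0.0])]
jar [(0.81, [0.584, 0.38, 0.001])]
side [ 0.35 -0.96  0.88] [[-0.839, -0.605, -0.748], [0.492, 0.019, 0.001], [1.612, 2.2, 0.699]]
0.6 [ 0.281 -0.558  0.234] [[0.893, 0.45, -0.0], [0.45, -0.893, -0.0], [-0.0, 0.0, -1.0]]
```

View pics/top0.png

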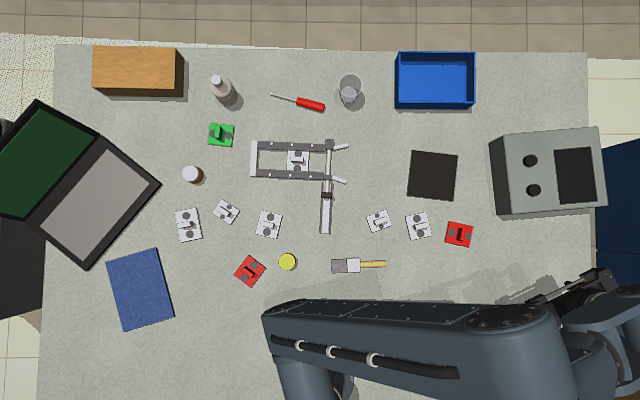

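```bash
cat >> h.py <<'E'
def load(fn):
    z=np.load('pics/'+fn+'.npz'); inf={k:z[k] for k in z.files if k not in('d','im')}
    return z['im'],z['d'],inf
def blobs(W,lo,hi,roi=None,amin=30):
    z=W[...,2]; m=(z>lo)&(z<hi)
    if roi: m&=(W[...,0]>roi[0])&(W[...,0]<roi[1])&(W[...,1]>roi[2])&(W[...,1]<roi[3])
    n,l,s,c=cv2.connectedComponentsWithStats(m.astype(np.uint8)); out=[]
    for i in range(1,n):
        if s[i,4]<amin: continue
        q=(W[l==i][:,:2]*1000).astype(np.float32); r=cv2.minAreaRect(q)
        out.append((np.round(np.array(r[0])),np.round(r[1]),round(r[2],1),c[i].round(),s[i,4],round(float(np.median(W[l==i][:,2])),4)))
    return out
def show(W,lo,hi,roi=None,amin=30):
    for b in blobs(W,lo,hi,roi,amin): print(*[x.tolist() if hasattr(x,'tolist') else x for x in b])
E
python3 - <<'E'
from h import *
im,d,inf=load('top0.png');W=cloud(d,inf)
R=(0.2,0.95,-0.6,0.6)
print('plates');show(W,.006,.016,R)
print('tabs');show(W,.045,.060,R,15)
print('lips');show(W,.0165,.026,R)
E
```

```text
plates
[883.0, -329.0] [188.0, 121.0] 89.5 [426.0, 81.0] 961 0.0076
[892.0, -399.0] [105.0, 75.0] 0.8 [459.0, 72.0] 223 0.0082
[908.0, -382.0] [31.0, 30.0] 5.7 [449.0, 72.0] 42 0.0075
[848.0, -79.0] [14.0, 27.0] 82.7 [348.0, 90.0] 33 0.0078
[829.0, -417.0] [14.0, 36.0] 0.0 [461.0, 98.0] 39 0.0082
[708.0, 300.0] [78.0, 70.0] 87.8 [221.0, 135.0] 370 0.0123
[619.0, -507.0] [155.0, 6.0] 4.8 [491.0, 169.0] 72 0.0104
[635.0, 67.0] [60.0, 65.0] 0.1 [298.0, 161.0] 301 0.0123
[639.0, -22.0] [41.0, 12.0] 0.8 [328.0, 159.0] 43 0.014
[566.0, -21.0] [16.0, 35.0] 69.9 [327.0, 184.0] 31 0.0131
[542.0, 484.0] [8.0, 46.0] 44.0 [156.0, 190.0] 31 0.0127
[481.0, 280.0] [69.0, 50.0] 58.4 [226.0, 212.0] 264 0.0124
[439.0, 388.0] [92.0, 71.0] 14.0 [189.0, 224.0] 556 0.0122
[441.0, 570.0] [18.0, 102.0] 50.6 [126.0, 224.0] 73 0.0129
[443.0, 150.0] [67.0, 71.0] 76.6 [269.0, 224.0] 408 0.0123
[458.0, -174.0] [50.0, 64.0] 21.1 [378.0, 221.0] 273 0.0122
[445.0, -291.0] [73.0, 68.0] 14.6 [418.0, 226.0] 403 0.0121
[422.0, -410.0] [76.0, 65.0] 77.8 [458.0, 234.0] 402 0.0124
[269.0, 524.0] [183.0, 155.0] 15.2 [140.0
[... 966 characters left out ...]
7.0] [14.0, 40.0] 12.4 [184.0, 224.0] 72 0.0524
[443.0, 151.0] [36.0, 14.0] 76.7 [267.0, 224.0] 63 0.0531
[445.0, -289.0] [14.0, 35.0] 14.4 [421.0, 226.0] 65 0.0519
[422.0, -410.0] [15.0, 35.0] 78.1 [463.0, 234.0] 73 0.0517
[306.0, 204.0] [35.0, 14.0] 53.4 [247.0, 272.0] 67 0.0519
lips
[942.0, -296.0] [113.0, 5.0] 88.8 [423.0, 59.0] 53 0.0207
[802.0, 36.0] [89.0, 25.0] 76.3 [310.0, 104.0] 180 0.0227
[625.0, 76.0] [137.0, 265.0] 2.4 [290.0, 160.0] 1376 0.0216
[531.0, 535.0] [130.0, 266.0] 90.0 [129.0, 190.0] 1888 0.0202
[547.0, -515.0] [130.0, 4.0] 5.1 [496.0, 193.0] 64 0.0214
[572.0, 362.0] [16.0, 46.0] 39.3 [197.0, 179.0] 32 0.0216
[328.0, -114.0] [41.0, 158.0] 1.0 [354.0, 265.0] 434 0.0192
```

Top view: the track spans (250–335, 140–180) with its mouth to the right and the knob at (327,194). The used holder is inside it at (298,160) and the mat is at (432,176).
Candidates for fresh: white plates at (268,224) and (418,226), both about 72x64, so they fit. White (378,221) and (226,212) are 50 wide (narrow), (188,224) is 92 wide, and the red ones at (459,234) and (250,271) and the green one at (221,135) are excluded.

```bash
python3 - <<'E'
from h import *
im,d,inf=load('top0.png');W=cloud(d,inf)
cv2.imwrite('pics/c1.png',cv2.resize(im[115:290,165:485],None,fx=2.5,fy=2.5,interpolation=cv2.INTER_CUBIC))
x,y,z=W[...,0],W[...,1],W[...,2]
# wall tops (both walls), fit lines x=a+b*y of mid
for lo,hi in((.017,.026),):
  m=(z>lo)&(z<hi)&(x>.55)&(x<.72)&(y>-.02)&(y<.18)
  rows=[]
  for yy in np.arange(-.01,.17,.01):
    q=x[m&(abs(y-yy)<.005)]; a=q[q<.633]; b=q[q>.633]
    if len(a)>3 and len(b)>3: rows.append((yy,a.min(),a.max(),b.min(),b.max()))
  r=np.array(rows);print((r*1000).round(0).tolist())
  for k in range(1,5): print(k,np.polyfit(r[:,0],r[:,k],1).round(4))
  print('mid',np.polyfit(r[:,0],r[:,1:].mean(1),1))
m=(z>.01)&(z<.03)&(abs(x-.63)<.1)&(y>.1)&(y<.25); print('endstop y',y[m].max(), 'x',x[m].min(),x[m].max())
m=(z<.006)&(im.max(-1)<60)&(x>.5)&(x<.7)&(y<-.25)&(y>-.45)
print('mat',cv2.minAreaRect((W[m][:,:2]*1000).astype(np.float32)))
print('channel');show(W,.010,.02,(.4,.6,-.06,.02),10)
E
```

```text
[[-10.0, 558.0, 599.0, 661.0, 691.0], [0.0, 578.0, 599.0, 661.0, 683.0], [10.0, 578.0, 599.0, 661.0, 683.0], [20.0, 581.0, 599.0, 661.0, 683.0], [30.0, 581.0, 599.0, 664.0, 682.0], [40.0, 580.0, 629.0, 659.0, 682.0], [50.0, 580.0, 625.0, 653.0, 685.0], [60.0, 580.0, 611.0, 649.0, 685.0], [70.0, 580.0, 619.0, 649.0, 685.0], [80.0, 580.0, 619.0, 649.0, 684.0], [90.0, 583.0, 628.0, 666.0, 685.0], [100.0, 582.0, 604.0, 665.0, 684.0], [110.0, 582.0, 603.0, 666.0, 687.0], [120.0, 582.0, 603.0, 666.0, 687.0], [130.0, 582.0, 603.0, 665.0, 687.0], [140.0, 583.0, 603.0, 668.0, 687.0], [150.0, 585.0, 603.0, 668.0, 686.0], [160.0, 585.0, 606.0, 668.0, 686.0]]
1 [0.0707 0.5748]
2 [0.0085 0.6078]
3 [0.0542 0.6569]
4 [0.0148 0.684 ]
mid [0.03703804 0.63089199]
endstop y 0.2080917272462822 x 0.5821739439037537 0.6895020766409146
mat ((596.6426391601562, -334.17401123046875), (137.20147705078125, 137.94996643066406), 83.80670166015625)
channel
[597.0, -20.0] [12.0, 6.0] 89.4 [327.0, 173.0] 12 0.0163
[581.0, -47.0] [27.0, 10.0] 74.2 [336.0, 179.0] 33 0.0165
[560.0, -19.0] [15.0, 37.0] 81.3 [327.0, 185.0] 49 0.0156
[496.0, -3.0] [6.0, 148.0] 87.9 [321.0, 208.0] 93 0.0161
[554.0, -32.0] [27.0, 6.0] 0.5 [331.0, 188.0] 21 0.016
[521.0, -18.0] [3.0, 12.0] 1.5 [326.0, 198.0] 10 0.0158
[496.0, -30.0] [53.0, 6.0] 0.4 [330.0, 208.0] 36 0.0166
[442.0, -29.0] [6.0, 44.0] 86.7 [329.0, 225.0] 30 0.0169
```

View pics/c1.png

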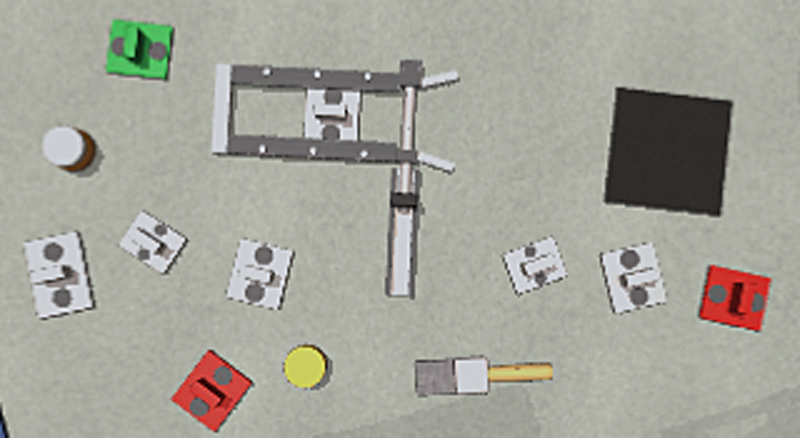

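The crop confirms the two fresh holders: white, 72x64, at crop (260,273) and (633,277). The track runs along world +y, about 2.2° off. I'll move above the knob.

```bash
cat >> h.py <<'E'
def go(x,y,z,yaw):
    "tool-axes shift + turn to a downward tool pose; yaw = world angle of tool x"
    s=bot.read_state(); R=np.array(s['tcp_rot']); D=R.T@(np.array([x,y,z])-s['position'])
    c,q=np.cos(np.radians(yaw)),np.sin(np.radians(yaw)); T=np.array([[c,q,0],[q,-c,0],[0,0,-1.]])
    r=cv2.Rodrigues(R.T@T)[0].ravel()*180/np.pi
    print('go',D.round(4).tolist(),r.round(1).tolist())
E
python3 -m jog '[[0.5,0.468,-0.368,0.02,0,0,-61.1],[0.5,0.468,-0.368,0.02,0,0,-61.1],[0.5,0.468,-0.368,0.02,0,0,-61.1],[0.5,0.468,-0.368,0.02,0,0,-61.1],[0.5,0.468,-0.368,0.02,0,0,-61.1],[0.5,0.468,-0.368,0.02,0,0,-61.1],[0.5,0.468,-0.368,0.02,0,0,-61.1],[0.5,0.468,-0.368,0.02,0,0,-61.1],[0.5,0.468,-0.368,0.02,0,0,-61.1],[0.5,0.468,-0.368,0.02,0,0,-61.1],[0.5,0.468,-0.368,0.02,0,0,-61.1],[0.5,0.468,-0.368,0.02,0,0,-61.1],[0.5,0.468,-0.368,0.02,0,0,-61.1],[0.5,0.468,-0.368,0.02,0,0,-61.1]]'
python3 - <<'E'
from h import *
im,d,inf=snap('wrist','w1.png');W=cloud(d,inf)
print(np.linalg.inv(inf['world_to_cam'])[:3].round(2).tolist())
print('tabs');show(W,.045,.060,None,15)
print('plates');show(W,.008,.014,None,100)
print('lips');show(W,.018,.026,None,100)
print(bot.read_state()['joint_positions'])
go(.533,-.019,.038,87.8)
E
```

```text
time_s: 2.35
position: [0.5333, -0.02, 0.2137]
tcp_rot: [[0.039, 0.999, -0.0], [0.999, -0.039, -0.0], [-0.0, -0.0, -1.0]]
force: [0.5, -0.3, 0.2]
opening: 0.501
grasp_force: 0.0
[[1.0, -0.04, -0.01, 0.54], [-0.04, -0.95, -0.29, 0.06], [-0.0, 0.29, -0.96, 0.36]]
tabs
[439.0, 140.0] [15.0, 14.0] 79.1 [200.0, 8.0] 319 0.0511
[632.0, 69.0] [36.0, 15.0] 87.9 [424.0, 85.0] 724 0.0513
[529.0, -18.0] [30.0, 13.0] 87.6 [313.0, 184.0] 484 0.0543
[818.0, -71.0] [62.0, 27.0] 58.7 [590.0, 222.0] 576 0.0528
[857.0, -90.0] [48.0, 17.0] 68.1 [624.0, 241.0] 542 0.0532
[462.0, -188.0] [14.0, 5.0] 18.4 [260.0, 335.0] 45 0.0511
[795.0, -227.0] [14.0, 5.0] 70.9 [545.0, 345.0] 41 0.0477
plates
[311.0, 163.0] [9.0, 24.0] 84.9 [85.0, 3.0] 141 0.0114
[439.0, 139.0] [43.0, 73.0] 79.5 [217.0, 24.0] 2297 0.0117
[633.0, 68.0] [64.0, 63.0] 86.6 [412.0, 86.0] 2747 0.0117
[352.0, 90.0] [44.0, 15.0] 76.4 [137.0, 79.0] 132 0.0108
[790.0, 36.0] [83.0, 4.0] 75.6 [560.0, 116.0] 243 0.012
[559.0, -12.0] [43.0, 16.0] 20.0 [342.0, 169.0] 123 0.0122
[630.0, -18.0] [7.0, 75.0] 89.9 [410.0, 170.0] 182 0.0126
[469.0, -27.0] [1.0, 101.0] 87.9 [257.0, 185.0] 117 0.0105
[342.0, -65.0] [26.0, 78.0] 25.5 [149.0, 221.0] 195 0.0112
[819.0, -72.0] [55.0, 22.0] 59.6 [565.0, 212.0] 171 0.0107
lips
[590.0, 56.0] [181.0, 23.0] 87.7 [372.0, 89.0] 4141 0.0206
[674.0, 54.0] [37.0, 185.0] 3.2 [458.0, 97.0] 4466 0.0207
[351.0, 93.0] [46.0, 20.0] 83.9 [130.0, 76.0] 184 0.0222
[800.0, 34.0] [85.0, 23.0] 74.5 [574.0, 119.0] 1554 0.0232
[818.0, -73.0] [55.0, 22.0] 64.2 [571.0, 215.0] 221 0.022
[326.0, -93.0] [41.0, 25.0] 4.6 [138.0, 247.0] 572 0.0196
[-1.41312883e+01  2.47171186e+01  9.64247969e+01 -6.01374180e-03
  5.88572899e+01 -1.18739557e+01]
go [0.0009, -0.0004, 0.1756] [-0.0, 0.0, -0.1]
```

View pics/w1.png

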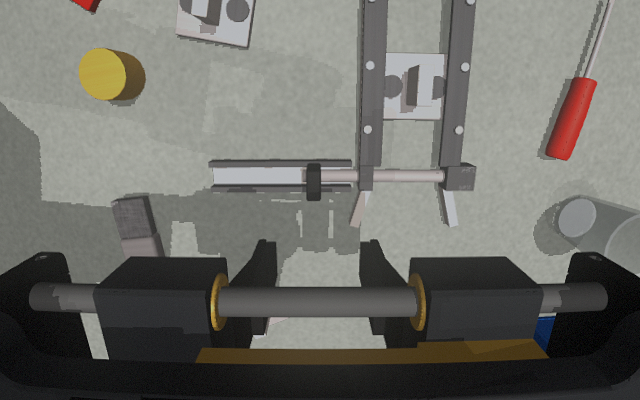

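The knob is at (313,184), world (0.530,-0.018), top at 54 mm, and the used holder is behind the bolt at (413,86). The bolt has roughly 10 mm of draw already, so I'll pull it about 95 mm.

```bash
python3 -m jog '[[0.5,0.002,-0.004,0.06,0,0,0],[0.5,0.002,-0.004,0.12,0,0,0],[0.5,0.002,-0.004,0.16,0,0,0],[0.5,0.002,-0.004,0.175,0,0,0],[0.5,0.002,-0.004,0.175,0,0,0],[0,0.002,-0.004,0.175,0,0,0],[0,0.002,-0.004,0.175,0,0,0],[0,0.002,-0.004,0.175,0,0,0],[0,0.002,-0.004,0.175,0,0,0],[0,0.002,-0.004,0.175,0,0,0]]'
python3 -m jog '[[0,0,-0.01,0,0,0,0],[0,0,-0.025,0,0,0,0],[0,0,-0.04,0,0,0,0],[0,0,-0.055,0,0,0,0],[0,0,-0.07,0,0,0,0],[0,0,-0.08,0,0,0,0],[0,0,-0.087,0,0,0,0],[0,0,-0.09,0,0,0,0],[0,0,-0.09,0,0,0,0]]'
```

```text
time_s: 3.65
position: [0.5297, -0.0167, 0.0392]
tcp_rot: [[0.037, 0.999, 0.0], [0.999, -0.037, -0.0], [-0.0, 0.0, -1.0]]
force: [-0.7, -0.1, 6.1]
opening: 0.16
grasp_force: 30.0
time_s: 4.78
position: [0.4399, -0.0134, 0.0392]
tcp_rot: [[0.038, 0.999, 0.002], [0.999, -0.038, -0.0], [-0.0, 0.002, -1.0]]
force: [1.5, 1.3, 8.0]
opening: 0.156
grasp_force: 30.0
```

```bash
python3 -m jog '[[0,0,-0.003,0,0,0,0],[0,0,-0.005,0,0,0,0],[0,0,-0.005,0,0,0,0]]'
python3 -m jog '[[0,0,-0.002,0,0,0,0],[0,0,-0.004,0,0,0,0],[0,0,-0.004,0,0,0,0]]'
```

```text
time_s: 5.15
position: [0.4353, -0.0132, 0.0392]
tcp_rot: [[0.038, 0.999, 0.002], [0.999, -0.038, -0.001], [-0.0, 0.002, -1.0]]
force: [3.0, 2.1, 6.8]
opening: 0.157
grasp_force: 30.0
time_s: 5.52
position: [0.4336, -0.0132, 0.0391]
tcp_rot: [[0.038, 0.999, 0.007], [0.999, -0.038, -0.001], [-0.001, 0.007, -1.0]]
force: [5.5, 5.1, 5.4]
opening: 0.158
grasp_force: 30.1
```

```bash
python3 -m jog '[[0,0,-0.003,0,0,0,0],[0,0,-0.005,0,0,0,0],[0,0,-0.005,0,0,0,0]]'
python3 -m jog '[[0.5,0,0.003,0,0,0,0],[0.5,0,0.004,0,0,0,0],[0.5,0,0.004,-0.04,0,0,0],[0.5,0,0.004,-0.1,0,0,0],[0.5,0.08,0.18,-0.15,0,0,0],[0.5,0.085,0.202,-0.15,0,0,0],[0.5,0.085,0.202,-0.15,0,0,0],[0.5,0.085,0.202,-0.15,0,0,0],[0.5,0.085,0.202,-0.15,0,0,0],[0.5,0.085,0.202,-0.15,0,0,0]]'
python3 - <<'E'
from h import *
im,d,inf=snap('wrist','w2.png');W=cloud(d,inf)
print('tabs');show(W,.045,.060,None,100)
print('plates');show(W,.008,.014,None,300)
im,d,inf=snap('top','t2.png');W=cloud(d,inf)
print('tabs');show(W,.045,.060,(.38,.75,-.45,.35),30)
x,y,z=W[...,0],W[...,1],W[...,2]
E
```

```text
time_s: 5.9
position: [0.4336, -0.0134, 0.0392]
tcp_rot: [[0.04, 0.999, 0.017], [0.999, -0.039, -0.003], [-0.002, 0.017, -1.0]]
force: [14.9, 13.6, -0.8]
opening: 0.155
grasp_force: 30.3
time_s: 7.15
position: [0.6281, 0.0642, 0.187]
tcp_rot: [[0.038, 0.999, -0.005], [0.999, -0.038, -0.0], [-0.0, -0.005, -1.0]]
force: [-0.7, 0.1, 0.1]
opening: 0.503
grasp_force: 0.0
tabs
[442.0, 151.0] [36.0, 16.0] 76.5 [97.0, 102.0] 837 0.0513
[631.0, 69.0] [36.0, 13.0] 88.0 [322.0, 187.0] 650 0.0514
[860.0, -93.0] [31.0, 7.0] 61.9 [544.0, 333.0] 293 0.0523
plates
[333.0, 191.0] [71.0, 31.0] 77.3 [9.0, 64.0] 1171 0.0115
[442.0, 151.0] [65.0, 73.0] 76.6 [129.0, 100.0] 3211 0.0117
[632.0, 70.0] [64.0, 62.0] 88.0 [322.0, 174.0] 3088 0.0117
[489.0, -1.0] [2.0, 139.0] 87.6 [192.0, 247.0] 321 0.0109
tabs
[707.0, 298.0] [15.0, 35.0] 85.0 [217.0, 132.0] 67 0.0521
[481.0, 279.0] [31.0, 14.0] 56.4 [222.0, 210.0] 53 0.0521
[458.0, -174.0] [14.0, 37.0] 19.4 [380.0, 220.0] 63 0.0518
[445.0, -290.0] [13.0, 35.0] 14.1 [421.0, 226.0] 61 0.0524
[434.0, -16.0] [11.0, 29.0] 0.7 [325.0, 228.0] 47 0.0558
[422.0, -410.0] [15.0, 35.0] 76.2 [464.0, 234.0] 70 0.0517
```

The bolt is fully drawn: it hit its stop with the knob 195 mm off centre. Next I'll grasp the used holder's tab.

```bash
python3 -m jog '[[0.5,0.005,0.004,0.06,0,0,0],[0.5,0.005,0.004,0.12,0,0,0],[0.5,0.005,0.004,0.15,0,0,0],[0.5,0.005,0.004,0.15,0,0,0],[0.5,0.005,0.004,0.15,0,0,0],[0,0.005,0.004,0.15,0,0,0],[0,0.005,0.004,0.15,0,0,0],[0,0.005,0.004,0.15,0,0,0],[0,0.005,0.004,0.15,0,0,0],[0,0.005,0.004,0.15,0,0,0]]'
python3 -m jog '[[0,-0.005,0,0,0,0,0],[0,-0.015,0,0,0,0,0],[0,-0.03,0,0,0,0,0],[0,-0.045,0,0,0,0,0],[0,-0.06,0,0,0,0,0],[0,-0.075,0,0,0,0,0],[0,-0.09,0,0,0,0,0],[0,-0.1,0,0,0,0,0],[0,-0.1,0,0,0,0,0]]'
```

```text
time_s: 8.5
position: [0.6334, 0.0695, 0.0389]
tcp_rot: [[0.037, 0.999, -0.003], [0.999, -0.037, 0.0], [-0.0, -0.003, -1.0]]
force: [-3.7, -0.7, 6.4]
opening: 0.158
grasp_force: 30.0
time_s: 9.62
position: [0.6307, -0.0302, 0.0389]
tcp_rot: [[0.038, 0.999, -0.001], [0.999, -0.038, 0.001], [0.001, -0.001, -1.0]]
force: [-2.3, 2.6, 5.7]
opening: 0.159
grasp_force: 30.0
```

```bash
python3 -m jog '[[0,-0.01,0,0,0,0,0],[0,-0.025,0,0,0,0,0],[0,-0.04,0,0,0,0,0],[0,-0.055,0,0,0,0,0],[0,-0.07,0,0,0,0,0],[0,-0.085,0,0,0,0,0],[0,-0.1,0,0,0,0,0],[0,-0.11,0,0,0,0,0],[0,-0.11,0,0,0,0,0]]'
python3 -m jog '[[0,0,0,-0.03,0,0,0],[0,0,0,-0.05,0,0,0],[0,-0.05,-0.005,-0.05,0,0,0],[0,-0.1,-0.01,-0.05,0,0,0],[0,-0.15,-0.02,-0.05,0,0,0],[0,-0.18,-0.022,-0.05,0,0,0],[0,-0.195,-0.022,-0.05,0,0,0],[0,-0.195,-0.022,-0.05,0,0,0],[0,-0.195,-0.022,-0.05,0,0,0]]'
python3 - <<'E'
from h import *
go(.597,-.334,.042,87.8)
im,d,inf=snap('side','s1.png')
cv2.imwrite('pics/s1c.png',im)
E
```

```text
time_s: 10.75
position: [0.6274, -0.143, 0.0389]
tcp_rot: [[0.038, 0.999, 0.001], [0.999, -0.038, -0.002], [-0.002, 0.001, -1.0]]
force: [-1.1, -1.4, 4.9]
opening: 0.159
grasp_force: 30.0
time_s: 11.88
position: [0.5977, -0.3327, 0.0881]
tcp_rot: [[0.036, 0.999, -0.001], [0.999, -0.036, 0.001], [0.001, -0.001, -1.0]]
force: [-0.2, -0.4, -2.6]
opening: 0.158
grasp_force: 30.0
go [-0.0014, -0.0005, 0.0461] [-0.1, -0.1, 0.1]
```

View pics/s1.png

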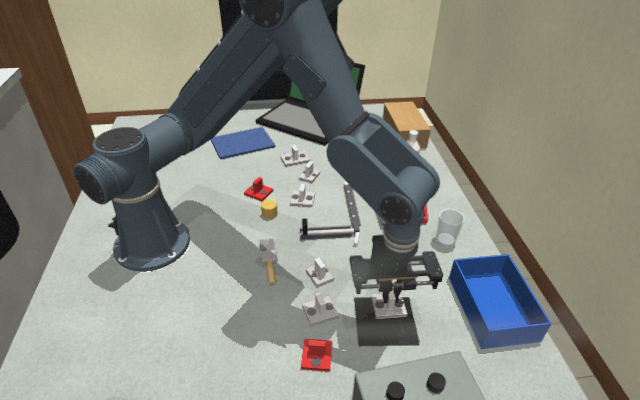

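The holder is gripped above the mat at (390,310). I'll lower, release and lift.

```bash
python3 -m jog '[[0,-0.001,0,0.02,0,0,0],[0,-0.001,0,0.035,0,0,0],[0,-0.001,0,0.042,0,0,0],[0,-0.001,0,0.0465,0,0,0],[0,-0.001,0,0.0465,0,0,0],[0.5,-0.001,0,0.0465,0,0,0],[0.5,-0.001,0,0.0465,0,0,0],[0.5,-0.001,0,0.0465,0,0,0],[0.5,-0.001,0,0.02,0,0,0],[0.5,-0.001,0,-0.04,0,0,0],[0.5,-0.001,0,-0.1,0,0,0],[0.5,-0.001,0,-0.12,0,0,0],[0.5,-0.001,0,-0.12,0,0,0]]'
python3 - <<'E'
from h import *
im,d,inf=snap('top','t3.png');W=cloud(d,inf)
print('tabs');show(W,.045,.062,(.38,.75,-.45,.35),30)
im,d,inf=snap('wrist','w3.png');W=cloud(d,inf)
print('tabs');show(W,.045,.062,(.38,.75,-.45,.35),100)
print('plates');show(W,.008,.018,None,300)
E
```

```text
time_s: 13.55
position: [0.5988, -0.3363, 0.2114]
tcp_rot: [[0.038, 0.999, 0.004], [0.999, -0.038, -0.004], [-0.003, 0.005, -1.0]]
force: [-0.7, 0.6, -0.4]
opening: 0.501
grasp_force: 0.0
tabs
[708.0, 298.0] [14.0, 35.0] 84.2 [217.0, 132.0] 68 0.0523
[599.0, -330.0] [12.0, 28.0] 1.2 [435.0, 172.0] 43 0.0544
[479.0, 277.0] [35.0, 14.0] 56.8 [223.0, 211.0] 66 0.0526
[443.0, 151.0] [36.0, 14.0] 76.7 [267.0, 224.0] 63 0.0524
tabs
[458.0, -177.0] [15.0, 30.0] 20.3 [147.0, 15.0] 610 0.0512
[443.0, -291.0] [15.0, 36.0] 14.2 [150.0, 147.0] 669 0.0514
[597.0, -336.0] [35.0, 14.0] 87.9 [318.0, 187.0] 574 0.0534
plates
[337.0, -171.0] [52.0, 16.0] 80.6 [48.0, 28.0] 597 0.0146
[457.0, -175.0] [51.0, 63.0] 21.4 [172.0, 31.0] 1890 0.0117
[795.0, -328.0] [3.0, 214.0] 0.1 [504.0, 156.0] 1037 0.013
[929.0, -353.0] [230.0, 94.0] 63.4 [613.0, 183.0] 1499 0.0126
[443.0, -291.0] [73.0, 65.0] 13.9 [172.0, 139.0] 3089 0.0118
[597.0, -336.0] [64.0, 72.0] 87.8 [317.0, 176.0] 3474 0.0137
[424.0, -396.0] [44.0, 65.0] 78.5 [167.0, 233.0] 1741 0.0119
[587.0, -511.0] [119.0, 4.0] 5.8 [307.0, 321.0] 419 0.0139
```

The used holder is flat on the mat. Next is the fresh holder at (0.443,-0.291), whose tab points at 104°.

```bash
python3 - <<'E'
from h import *
go(.4435,-.291,.1,104.2)
E
```

```text
go [0.0381, -0.155, 0.1079] [-0.1, -0.1, -16.4]
```

```bash
python3 -m jog '[[0.5,0.02,-0.06,0.02,0,0,-10],[0.5,0.038,-0.12,0.05,0,0,-16.4],[0.5,0.038,-0.155,0.1,0,0,-16.4],[0.5,0.038,-0.155,0.108,0,0,-16.4],[0.5,0.038,-0.155,0.108,0,0,-16.4],[0.5,0.038,-0.155,0.108,0,0,-16.4]]'
python3 - <<'E'
from h import *
im,d,inf=snap('wrist','w4.png');W=cloud(d,inf)
print('tabs');show(W,.045,.062,None,100)
go(.4435,-.291,.0385,104.2)
E
```

```text
time_s: 14.4
position: [0.4449, -0.2921, 0.1003]
tcp_rot: [[-0.246, 0.969, 0.0], [0.969, 0.246, -0.0], [-0.0, 0.0, -1.0]]
force: [-0.1, 0.4, 0.5]
opening: 0.501
grasp_force: 0.0
tabs
[456.0, -174.0] [15.0, 36.0] 21.1 [390.0, 41.0] 1856 0.0513
[443.0, -291.0] [14.0, 36.0] 13.6 [315.0, 226.0] 1229 0.0514
go [0.0017, -0.0014, 0.0623] [0.0, 0.1, 0.1]
```

```bash
python3 -m jog '[[0.5,0.001,-0.0015,0.03,0,0,0],[0.5,0.001,-0.0015,0.055,0,0,0],[0.5,0.001,-0.0015,0.062,0,0,0],[0.5,0.001,-0.0015,0.062,0,0,0],[0,0.001,-0.0015,0.062,0,0,0],[0,0.001,-0.0015,0.062,0,0,0],[0,0.001,-0.0015,0.062,0,0,0],[0,0.001,-0.0015,0.062,0,0,0],[0,0.001,-0.0015,0.062,0,0,0],[0,0.001,-0.0015,0.04,0,0,0],[0,0.001,-0.0015,0.02,0,0,0],[0,0.001,-0.0015,0.02,0,0,0]]'
python3 - <<'E'
from h import *
go(.6253,-.132,.07,87.8)
E
```

```text
time_s: 15.95
position: [0.443, -0.2915, 0.0812]
tcp_rot: [[-0.246, 0.969, 0.001], [0.969, 0.246, -0.001], [-0.002, 0.001, -1.0]]
force: [-0.0, -0.3, -3.5]
opening: 0.158
grasp_force: 30.0
go [0.1097, 0.216, 0.0112] [0.1, 0.1, 16.4]
```

```bash
python3 -m jog '[[0,0.01,0.03,0,0,0,4],[0,0.03,0.07,0,0,0,8],[0,0.055,0.11,0,0,0,12],[0,0.08,0.15,0,0,0,16.4],[0,0.1,0.19,0,0,0,16.4],[0,0.11,0.21,0,0,0,16.4],[0,0.11,0.216,0,0,0,16.4],[0,0.11,0.216,0,0,0,16.4],[0,0.11,0.216,0,0,0,16.4]]'
python3 - <<'E'
from h import *
go(.6253,-.132,.04,87.8)
im,d,inf=snap('top','t5.png');W=cloud(d,inf)
show(W,.008,.015,(.38,.75,-.2,.2),20)
im,d,inf=snap('wrist','w5.png');W=cloud(d,inf)
print('lips');show(W,.018,.026,None,300)
print('w tabs');show(W,.035,.12,(.55,.7,-.2,0),100)
E
```

```text
time_s: 17.08
position: [0.6236, -0.1325, 0.0803]
tcp_rot: [[0.039, 0.999, -0.002], [0.999, -0.039, 0.0], [0.0, -0.002, -1.0]]
force: [0.0, -0.1, -3.1]
opening: 0.16
grasp_force: 30.0
go [0.0005, 0.0018, 0.0403] [-0.1, -0.0, -0.0]
lips
[587.0, -15.0] [39.0, 22.0] 87.5 [242.0, 31.0] 2166 0.0227
[678.0, -18.0] [38.0, 38.0] 88.4 [406.0, 37.0] 3495 0.0231
[791.0, -4.0] [12.0, 22.0] 89.8 [592.0, 9.0] 604 0.0227
[439.0, -16.0] [31.0, 10.0] 74.1 [14.0, 58.0] 505 0.0219
[817.0, -78.0] [57.0, 24.0] 78.8 [607.0, 134.0] 674 0.0221
[795.0, -237.0] [36.0, 8.0] 79.1 [544.0, 338.0] 303 0.0218
w tabs
[624.0, -121.0] [43.0, 72.0] 87.4 [318.0, 232.0] 11243 0.054
[614.0, -138.0] [11.0, 5.0] 87.6 [295.0, 326.0] 237 0.1181
[633.0, -138.0] [11.0, 5.0] 87.8 [341.0, 326.0] 257 0.1181
```

View pics/w5.png

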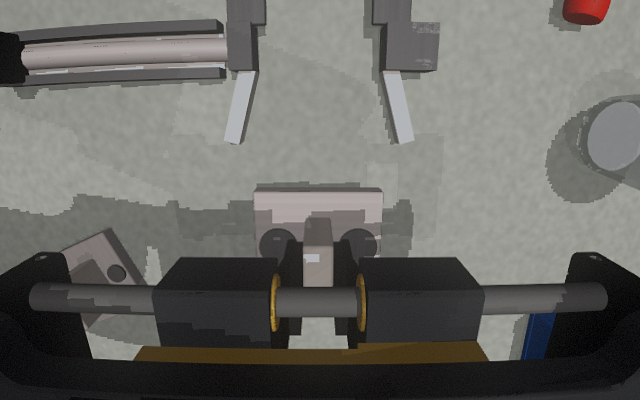

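The holder is square to the mouth: (254–382) against flares at 247–395. I'll lower and slide in.

```bash
python3 -m jog '[[0,0,0.0015,0.02,0,0,0],[0,0,0.0015,0.035,0,0,0],[0,0,0.0015,0.0405,0,0,0],[0,0,0.0015,0.0405,0,0,0],[0,0.01,0.0015,0.0405,0,0,0],[0,0.02,0.0015,0.0405,0,0,0],[0,0.03,0.0015,0.0405,0,0,0],[0,0.04,0.0015,0.0405,0,0,0],[0,0.05,0.0015,0.0405,0,0,0],[0,0.06,0.0015,0.0405,0,0,0],[0,0.07,0.0015,0.0405,0,0,0],[0,0.08,0.0015,0.0405,0,0,0],[0,0.09,0.0015,0.0405,0,0,0],[0,0.1,0.0015,0.0405,0,0,0],[0,0.11,0.0015,0.0405,0,0,0],[0,0.11,0.0015,0.0405,0,0,0]]'
python3 - <<'E'
from h import *
im,d,inf=load('top0.png');im,d,inf=load('t5.png');cv2.imwrite('pics/t5v.png',im)
E
```

```text
time_s: 19.18
position: [0.6304, -0.0205, 0.04]
tcp_rot: [[0.036, 0.999, -0.0], [0.999, -0.036, 0.0], [0.0, -0.0, -1.0]]
force: [0.5, -0.4, -3.2]
opening: 0.161
grasp_force: 30.0
```

View pics/t5v.png

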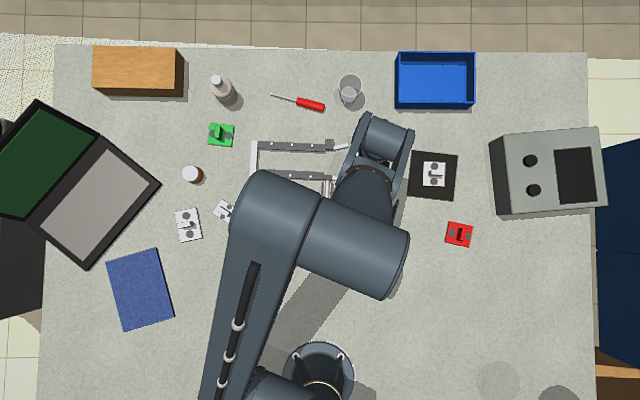

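No third fresh holder is visible. The holder is at the bolt line with low forces, so I'll continue under the lips.

```bash
python3 -m jog '[[0,0,0,0.0007,0,0,0],[0,0.01,0,0.0007,0,0,0],[0,0.02,0,0.0007,0,0,0],[0,0.03,0,0.0007,0,0,0],[0,0.04,0,0.0007,0,0,0],[0,0.05,0,0.0007,0,0,0],[0,0.06,0,0.0007,0,0,0],[0,0.07,0,0.0007,0,0,0],[0,0.08,0,0.0007,0,0,0],[0,0.09,0,0.0007,0,0,0],[0,0.1,0,0.0007,0,0,0],[0,0.11,0,0.0007,0,0,0],[0,0.12,0,0.0007,0,0,0],[0,0.13,0,0.0007,0,0,0],[0,0.14,0,0.0007,0,0,0],[0,0.14,0,0.0007,0,0,0]]'
```

```text
time_s: 21.18
position: [0.6357, 0.1194, 0.0394]
tcp_rot: [[0.036, 0.999, 0.0], [0.999, -0.036, 0.0], [0.0, 0.0, -1.0]]
force: [0.5, -0.3, -2.2]
opening: 0.156
grasp_force: 30.0
```

```bash
python3 -m jog '[[0.5,0,0,0,0,0,0],[0.5,0,0,0,0,0,0],[0.5,0,0,0,0,0,0],[0.5,0,0,-0.03,0,0,0],[0.5,0,0,-0.09,0,0,0],[0.5,0,-0.06,-0.15,0,0,6],[0.5,0.01,-0.11,-0.15,0,0,11],[0.5,0.01,-0.13,-0.15,0,0,11],[0.5,0.01,-0.13,-0.15,0,0,11]]'
python3 - <<'E'
from h import *
im,d,inf=snap('wrist','w6.png');W=cloud(d,inf)
print('tabs');show(W,.045,.062,None,100)
print('plates');show(W,.008,.014,None,300)
go(.443,.151,.1,76.6)
E
```

```text
time_s: 22.3
position: [0.5044, 0.1335, 0.1901]
tcp_rot: [[0.227, 0.974, -0.0], [0.974, -0.227, -0.0], [-0.0, -0.0, -1.0]]
force: [-0.4, 0.6, -0.6]
opening: 0.5
grasp_force: 0.0
tabs
[478.0, 278.0] [37.0, 15.0] 57.5 [245.0, 28.0] 922 0.0514
[305.0, 205.0] [37.0, 15.0] 53.1 [85.0, 167.0] 705 0.0513
[635.0, 120.0] [36.0, 15.0] 88.3 [465.0, 175.0] 738 0.0513
[442.0, 152.0] [36.0, 14.0] 76.6 [245.0, 188.0] 654 0.0513
[434.0, -12.0] [27.0, 14.0] 86.9 [284.0, 338.0] 326 0.0541
plates
[478.0, 278.0] [64.0, 51.0] 57.8 [257.0, 40.0] 2667 0.0116
[807.0, 76.0] [170.0, 12.0] 69.7 [609.0, 173.0] 529 0.0123
[305.0, 205.0] [65.0, 73.0] 53.7 [116.0, 156.0] 2825 0.0117
[636.0, 119.0] [64.0, 62.0] 88.4 [446.0, 162.0] 2360 0.0117
[442.0, 152.0] [64.0, 72.0] 77.1 [254.0, 176.0] 3348 0.0117
go [0.0027, -0.0662, 0.0899] [0.1, -0.0, 0.3]
```

View pics/w6.png

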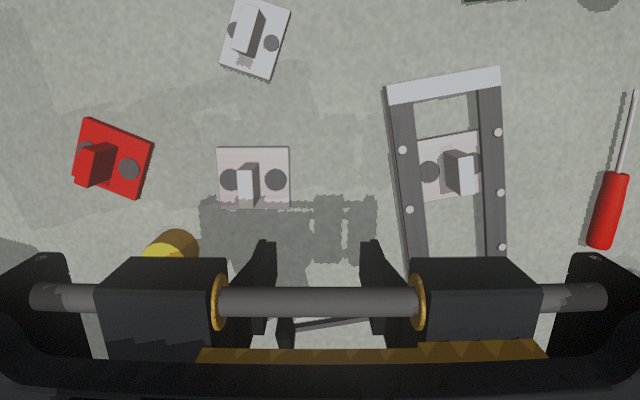

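The first fresh holder sits under the lips at (447,162). The second is the white 64x72 plate at (254,176), world (0.442,0.152).

```bash
python3 -m jog '[[0.5,0.003,-0.05,0.02,0,0,0.3],[0.5,0.003,-0.067,0.07,0,0,0.3],[0.5,0.003,-0.067,0.12,0,0,0.3],[0.5,0.003,-0.067,0.145,0,0,0.3],[0.5,0.003,-0.067,0.151,0,0,0.3],[0.5,0.003,-0.067,0.151,0,0,0.3],[0.5,0.003,-0.067,0.151,0,0,0.3],[0,0.003,-0.067,0.151,0,0,0.3],[0,0.003,-0.067,0.151,0,0,0.3],[0,0.003,-0.067,0.151,0,0,0.3],[0,0.003,-0.067,0.151,0,0,0.3],[0,0.003,-0.067,0.151,0,0,0.3],[0,0.003,-0.067,0.13,0,0,0.3],[0,0.003,-0.067,0.1,0,0,0.3],[0,0.003,-0.067,0.07,0,0,0.3],[0,0.003,-0.067,0.07,0,0,0.3]]'
python3 - <<'E'
from h import *
go(.6255,-.132,.12,87.8)
E
```

```text
time_s: 24.35
position: [0.4427, 0.1516, 0.1204]
tcp_rot: [[0.233, 0.973, 0.004], [0.973, -0.233, 0.0], [0.001, 0.004, -1.0]]
force: [-0.0, -0.2, -5.1]
opening: 0.163
grasp_force: 30.0
go [-0.2333, 0.2438, 0.001] [0.2, -0.1, -11.3]
```

```bash
python3 -m jog '[[0,-0.02,0.02,0,0,0,-2],[0,-0.05,0.05,0,0,0,-5],[0,-0.08,0.085,0,0,0,-8],[0,-0.115,0.12,0,0,0,-11.3],[0,-0.15,0.155,0,0,0,-11.3],[0,-0.185,0.19,0,0,0,-11.3],[0,-0.215,0.225,0,0,0,-11.3],[0,-0.233,0.244,0,0,0,-11.3],[0,-0.233,0.244,0,0,0,-11.3],[0,-0.233,0.244,0,0,0,-11.3]]'
python3 - <<'E'
from h import *
go(.6255,-.132,.0395,87.8)
im,d,inf=snap('wrist','w7.png');W=cloud(d,inf)
show(W,.05,.12,(.55,.7,-.2,0),100)
E
```

```text
time_s: 25.6
position: [0.6226, -0.1306, 0.1171]
tcp_rot: [[0.038, 0.999, -0.005], [0.999, -0.038, 0.002], [0.002, -0.005, -1.0]]
force: [-0.7, 0.9, -4.1]
opening: 0.161
grasp_force: 30.0
go [-0.0015, 0.0034, 0.0776] [-0.3, -0.1, 0.0]
[623.0, -120.0] [43.0, 73.0] 88.2 [318.0, 219.0] 8212 0.0903
```

View pics/w7.png

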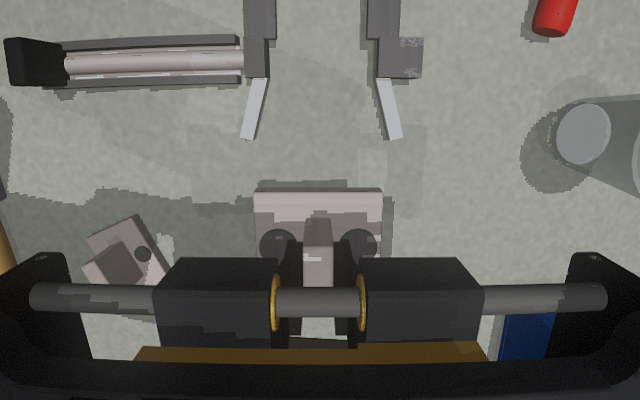

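The second holder is held square (254–383), same as the first. I'll lower and slide in.

```bash
python3 -m jog '[[0,0,0.003,0.03,0,0,0],[0,0,0.003,0.055,0,0,0],[0,0,0.003,0.07,0,0,0],[0,0,0.003,0.077,0,0,0],[0,0,0.003,0.077,0,0,0],[0,0.01,0.003,0.077,0,0,0],[0,0.02,0.003,0.077,0,0,0],[0,0.03,0.003,0.077,0,0,0],[0,0.04,0.003,0.077,0,0,0],[0,0.05,0.003,0.077,0,0,0],[0,0.06,0.003,0.077,0,0,0],[0,0.07,0.003,0.077,0,0,0],[0,0.08,0.003,0.077,0,0,0],[0,0.09,0.003,0.077,0,0,0],[0,0.1,0.003,0.077,0,0,0],[0,0.11,0.003,0.077,0,0,0],[0,0.11,0.003,0.077,0,0,0]]'
```

```text
time_s: 27.78
position: [0.6311, -0.0205, 0.0417]
tcp_rot: [[0.037, 0.999, -0.002], [0.999, -0.037, 0.002], [0.002, -0.002, -1.0]]
force: [-1.2, 0.1, -8.1]
opening: 0.159
grasp_force: 30.0
```

```bash
python3 -m jog '[[0,0,0,0.001,0,0,0],[0,0,0,0.002,0,0,0],[0,0,0,0.002,0,0,0]]'
python3 -c "
from h import *
im,d,inf=snap('wrist','w8.png');W=cloud(d,inf)
show(W,.009,.018,(.6,.66,-.06,.05),50)"
```

```text
time_s: 28.15
position: [0.6312, -0.0215, 0.0406]
tcp_rot: [[0.038, 0.999, -0.002], [0.999, -0.038, 0.001], [0.001, -0.002, -1.0]]
force: [-4.7, 2.2, -2.1]
opening: 0.156
grasp_force: 30.0
[630.0, -10.0] [43.0, 61.0] 88.4 [314.0, 218.0] 5623 0.0137
```

```bash
python3 -m jog '[[0,0,0,0.001,0,0,0],[0,0,0,0.0018,0,0,0],[0,0,0,0.0018,0,0,0]]'
python3 -c "
from h import *
im,d,inf=snap('wrist','w9.png');W=cloud(d,inf)
show(W,.009,.018,(.6,.66,-.06,.05),50)"
```

```text
time_s: 28.58
position: [0.6312, -0.022, 0.0389]
tcp_rot: [[0.038, 0.999, -0.002], [0.999, -0.038, 0.0], [0.0, -0.002, -1.0]]
force: [-5.5, 1.5, -2.3]
opening: 0.156
grasp_force: 30.0
[630.0, -11.0] [44.0, 61.0] 87.8 [315.0, 218.0] 5566 0.0121
```

```bash
python3 -m jog '[[0,0.005,-0.001,0,0,0,0],[0,0.015,-0.001,0,0,0,0],[0,0.025,-0.001,0,0,0,0],[0,0.035,-0.001,0,0,0,0],[0,0.045,-0.001,0,0,0,0],[0,0.055,-0.001,0,0,0,0],[0,0.065,-0.001,0,0,0,0],[0,0.07,-0.001,0,0,0,0],[0,0.07,-0.001,0,0,0,0]]'
python3 -m jog '[[0.5,0,0,0,0,0,0],[0.5,0,0,0,0,0,0],[0.5,0,0,0,0,0,0],[0.5,0,0,-0.03,0,0,0],[0.5,0,0,-0.08,0,0,0],[0.5,-0.02,-0.06,-0.12,0,0,0],[0.5,-0.04,-0.12,-0.12,0,0,0],[0.5,-0.064,-0.18,-0.12,0,0,0],[0.5,-0.064,-0.2,-0.12,0,0,0],[0.5,-0.064,-0.2,-0.12,0,0,0],[0.5,-0.064,-0.2,-0.12,0,0,0]]'
python3 - <<'E'
from h import *
im,d,inf=snap('wrist','w10.png');W=cloud(d,inf)
print('tabs');show(W,.045,.062,None,100)
print('plates');show(W,.008,.014,None,300)
go(.434,-.0135,.0385,87.8)
E
```

```text
time_s: 29.75
position: [0.6337, 0.0489, 0.0387]
tcp_rot: [[0.038, 0.999, 0.001], [0.999, -0.038, 0.001], [0.001, 0.001, -1.0]]
force: [-3.5, 0.5, -3.1]
opening: 0.162
grasp_force: 30.0
time_s: 31.12
position: [0.4335, -0.0091, 0.1592]
tcp_rot: [[0.038, 0.999, 0.004], [0.999, -0.038, -0.001], [-0.001, 0.004, -1.0]]
force: [-0.1, -0.5, 0.0]
opening: 0.498
grasp_force: 0.0
tabs
[635.0, 119.0] [36.0, 16.0] 89.9 [581.0, 28.0] 1108 0.0511
[633.0, 48.0] [36.0, 16.0] 87.5 [568.0, 122.0] 946 0.0512
[433.0, -14.0] [30.0, 14.0] 87.6 [317.0, 209.0] 679 0.0543
plates
[550.0, 33.0] [211.0, 104.0] 47.7 [449.0, 132.0] 1051 0.0118
[637.0, 117.0] [62.0, 62.0] 89.6 [543.0, 42.0] 2736 0.0116
[634.0, 49.0] [64.0, 61.0] 87.9 [534.0, 116.0] 2737 0.0116
[456.0, -165.0] [41.0, 69.0] 84.1 [342.0, 331.0] 1188 0.0117
go [-0.0044, 0.0, 0.1205] [0.2, 0.0, 0.0]
```

View pics/w10.png

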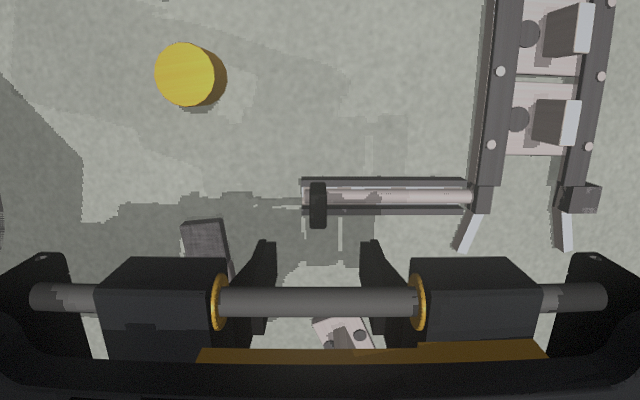

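Both fresh holders are under the lips at (543,42) and (534,116), well past the bolt line. I'll grip the knob at (317,205) and push it home.

```bash
python3 -m jog '[[0.5,-0.0045,0,0.05,0,0,0],[0.5,-0.0045,0,0.1,0,0,0],[0.5,-0.0045,0,0.12,0,0,0],[0.5,-0.0045,0,0.12,0,0,0],[0.5,-0.0045,0,0.12,0,0,0],[0,-0.0045,0,0.12,0,0,0],[0,-0.0045,0,0.12,0,0,0],[0,-0.0045,0,0.12,0,0,0],[0,-0.0045,0,0.12,0,0,0],[0,-0.0045,0,0.12,0,0,0]]'
python3 -m jog '[[0,0,0.01,0,0,0,0],[0,0,0.02,0,0,0,0],[0,0,0.035,0,0,0,0],[0,0,0.05,0,0,0,0],[0,0,0.065,0,0,0,0],[0,0,0.08,0,0,0,0],[0,0,0.09,0,0,0,0],[0,0,0.098,0,0,0,0],[0,0,0.1,0,0,0,0],[0,0,0.1,0,0,0,0]]'
```

```text
time_s: 32.42
position: [0.4336, -0.0134, 0.039]
tcp_rot: [[0.038, 0.999, 0.005], [0.999, -0.038, -0.001], [-0.001, 0.005, -1.0]]
force: [3.4, 3.0, 1.5]
opening: 0.159
grasp_force: 30.0
time_s: 33.67
position: [0.531, -0.017, 0.039]
tcp_rot: [[0.037, 0.999, -0.0], [0.999, -0.037, -0.0], [-0.0, -0.0, -1.0]]
force: [-1.6, -0.5, 4.2]
opening: 0.165
grasp_force: 30.0
```

```bash
python3 -m jog '[[0,0,0.003,0,0,0,0],[0,0,0.004,0,0,0,0],[0,0,0.004,0,0,0,0]]'
python3 -m jog '[[0,0,0.002,0,0,0,0],[0,0,0.004,0,0,0,0],[0,0,0.004,0,0,0,0]]'
```

```text
time_s: 34.05
position: [0.5345, -0.0171, 0.039]
tcp_rot: [[0.037, 0.999, -0.001], [0.999, -0.037, -0.0], [-0.0, -0.001, -1.0]]
force: [-1.2, -0.9, 5.0]
opening: 0.159
grasp_force: 30.0
time_s: 34.42
position: [0.5386, -0.0172, 0.039]
tcp_rot: [[0.037, 0.999, -0.001], [0.999, -0.037, -0.0], [-0.0, -0.001, -1.0]]
force: [-0.8, -0.5, 6.3]
opening: 0.157
grasp_force: 30.0
```

```bash
python3 -m jog '[[0,0,0.002,0,0,0,0],[0,0,0.004,0,0,0,0],[0,0,0.004,0,0,0,0]]'
python3 -m jog '[[0,0,0.002,0,0,0,0],[0,0,0.004,0,0,0,0],[0,0,0.004,0,0,0,0]]'
```

```text
time_s: 34.8
position: [0.5386, -0.0172, 0.039]
tcp_rot: [[0.036, 0.999, -0.009], [0.999, -0.036, 0.0], [0.0, -0.009, -1.0]]
force: [-9.1, -4.0, 10.5]
opening: 0.161
grasp_force: 30.1
time_s: 35.17
position: [0.5387, -0.0171, 0.0389]
tcp_rot: [[0.035, 0.999, -0.017], [0.999, -0.035, 0.001], [0.0, -0.017, -1.0]]
force: [-14.1, -5.3, 16.8]
opening: 0.16
grasp_force: 30.2
```

The bolt is home: it hit its stop at 105 mm of travel. I'll release, retreat and check.

```bash
python3 -m jog '[[0,0,-0.004,0,0,0,0],[0,0,-0.006,0,0,0,0],[0.5,0,-0.006,0,0,0,0],[0.5,0,-0.006,0,0,0,0],[0.5,0,-0.006,0,0,0,0],[0.5,0,-0.006,-0.03,0,0,0],[0.5,0,-0.006,-0.09,0,0,0],[0.5,0,-0.006,-0.15,0,0,0],[0.5,-0.06,-0.006,-0.2,0,0,0],[0.5,-0.12,-0.03,-0.2,0,0,0],[0.5,-0.18,-0.05,-0.2,0,0,0],[0.5,-0.24,-0.05,-0.2,0,0,0],[0.5,-0.3,-0.05,-0.2,0,0,0],[0.5,-0.36,-0.05,-0.2,0,0,0],[0.5,-0.42,-0.05,-0.2,0,0,0],[0.5,-0.42,-0.05,-0.2,0,0,0]]'
python3 - <<'E'
from h import *
im,d,inf=snap('top','t9.png');W=cloud(d,inf)
print('tabs');show(W,.045,.062,(.28,.75,-.45,.42),30)
print('plates');show(W,.006,.016,(.28,.75,-.45,.42),100)
cv2.imwrite('pics/t9c.png',cv2.resize(im[60:310,150:490],None,fx=2.3,fy=2.3,interpolation=cv2.INTER_CUBIC))
E
```

```text
time_s: 37.17
position: [0.4805, -0.4402, 0.2379]
tcp_rot: [[0.042, 0.999, 0.001], [0.999, -0.042, -0.002], [-0.002, 0.001, -1.0]]
force: [0.1, 0.6, -0.4]
opening: 0.501
grasp_force: 0.0
tabs
[708.0, 299.0] [14.0, 35.0] 85.1 [217.0, 132.0] 65 0.0518
[637.0, 120.0] [36.0, 15.0] 88.0 [279.0, 157.0] 68 0.0524
[634.0, 49.0] [32.0, 14.0] 89.4 [304.0, 158.0] 63 0.0524
[586.0, 373.0] [47.0, 44.0] 85.6 [190.0, 173.0] 221 0.0506
[599.0, -335.0] [37.0, 13.0] 88.3 [437.0, 172.0] 66 0.0544
[540.0, -19.0] [12.0, 26.0] 0.1 [326.0, 191.0] 50 0.0552
[480.0, 277.0] [36.0, 14.0] 56.9 [223.0, 211.0] 67 0.0522
[458.0, -174.0] [14.0, 37.0] 22.0 [380.0, 220.0] 62 0.0522
[440.0, 386.0] [14.0, 39.0] 13.4 [184.0, 224.0] 71 0.0513
[422.0, -411.0] [15.0, 35.0] 78.9 [463.0, 234.0] 70 0.0511
[306.0, 204.0] [36.0, 14.0] 54.0 [247.0, 272.0] 68 0.0522
plates
[708.0, 299.0] [79.0, 64.0] 84.0 [221.0, 135.0] 371 0.0123
[636.0, 119.0] [66.0, 61.0] 88.2 [281.0, 160.0] 299 0.0123
[633.0, 49.0] [64.0, 63.0] 87.0 [304.0, 161.0] 307 0.0126
[599.0, -332.0] [69.0, 72.0] 85.3 [430.0, 176.0] 256 0.0133
[480.0, 277.0] [64.0, 54.0] 56.4 [226.0, 211.0] 263 0.0123
[441.0, 387.0] [94.0, 67.0] 12.2 [189.0, 225.0] 546 0.0121
[458.0, -175.0] [50.0, 66.0] 21.3 [378.0, 221.0] 275 0.0119
[424.0, -410.0] [75.0, 66.0] 78.4 [458.0, 234.0] 407 0.0121
[303.0, 206.0] [63.0, 79.0] 53.4 [250.0, 269.0] 350 0.0123
```

View pics/t9c.png

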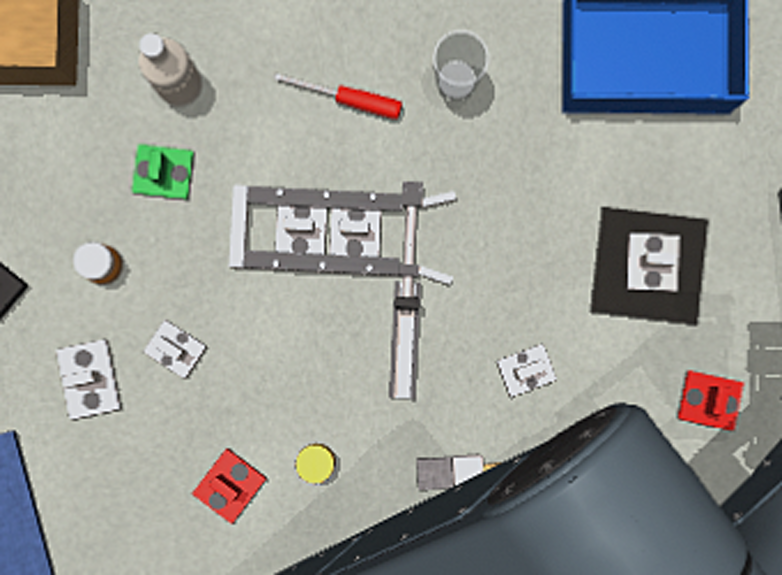

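The crop shows both fresh holders locked in the track at (300,230) and (355,230), the bolt home at (408,300), and the used holder flat on the mat at (653,262). The look-alikes and the jar have not moved.

```bash
python3 -c "
from rig import workorder
print(workorder.hand_in())"
```

```text
the job is handed in; nothing more can be done
None
```

The job is done and handed in: the used holder lies flat on the mat, the two fresh holders that were there are locked in the track with the bolt fully home, and the look-alikes and jar were not touched.

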